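Seat the filter cassette and latch the filter box

ROBOT

A 7-joint arm with a two-finger parallel gripper is mounted at the origin on the work surface. World frame = base frame: x ahead of the robot, y to its left, z up, the work surface at z = 0. Lengths are in m, angles in rad, forces in N, time in s.
With the tool pointing down it reaches from about 0.4 to 0.85 m from the base axis. Payload 10.4 kg.
Tool frame: the origin (TCP) lies at the very end of the fingers, on their centre line; the grasp point (between the pads) lies r.tcp_to_grasp behind it (r.tcp_to_grasp is the distance from the TCP to the grasp point, in m); z points along the fingers, y is the line along which they close (so a half turn about z gives the same grasp; the last joint's range is limited). The gripper opens to 87 mm and grips with 3 to 60 N. Pads are 19 mm wide; open, the fingers measure 117 mm over their backs; the gripper's body (75 mm by 190 mm) begins 51 mm behind the grasp point.
Start: joints at [1.1, 0.332, -0.065, 1.46, 0.022, 1.35, -0.088], TCP at [0.271, -0.563, 0.223] pointing down, gripper open.
Joint ranges: [-2.6, 2.6], [-0.5, 2.12], [-1.47, 1.34], [0.16, 2.42], [-1.27, 4.41], [0.06, 2.06], [-2.6, 2.6]. Speed limits (rad/s): [2.22, 2.22, 2.79, 2.79, 3.14, 3.14, 3.14].

INTERFACE

Orientations are given as a unit quaternion [x, y, z, w].
In Python, from bench import monitor, cams, ticket, r gives the robot as it stands.
- The arm moves only by the shell command python3 -m crank 'ROWS' [OPENING] [FORCE]. ROWS is a JSON object whose one key "steps" holds a list of rows, each a list of 2 entries, a list of its own where there are three numbers: the shift along the world's x, y, z in units of 25 mm (1.0 is 25 mm), then the turn, a rotation vector about the world's x, y, z in units of 5 degrees (1.0 is 5 degrees). In form: {"steps": [[[x, y, z], [ax, ay, az]], ...]}. A call has 1 to 10 rows; each row shifts and turns the commanded pose from where the row before left it; what a row does not reach is not made up. A row lasts 1/12 s, in which the tool goes at most 41.7 mm and 7.16 degrees, less where a joint would pass 70% of its speed; a pose out of reach is approached as far as the arm can. A call is refused whole if a number of a shift passes 1 or a number of a turn 1, either way. A call with a gripper value outside its range is refused whole. OPENING is the finger opening in mm, from 0 to 87, set as the call begins (- or left out, the last holds). The fingers move at their own pace and stop on an object; FORCE is the grip in N (left out, the last holds). Time passes only in rows, so rows that do not move let the fingers close. It gives the time, the measured TCP pose, the force, the opening and the grip force at its end, in the units of the state.
- monitor.read_state(): the state, without advancing time (a new reading comes with each control period).
- cams.camera(name): name is "side" or "top"; returns a dict with "pixels" (480x640x3 uint8, blue, green, red), "z_map" (480x640 float32, m along the optical axis (not along the pixel's ray), 0 where there is no reading), "vfov" (degrees; the focal length in pixels is half the picture's height over the tangent of half this angle, whatever the lens; pixels are square), "cx", "cy" (the principal point, pixels), "T" (4x4, takes a point from camera to world coordinates). Camera axes: x right, y up, looking along -z (the intrinsics and any distortion apply to the point x, -y, -z); pixel columns grow to the right and rows downward; lengths in m; the calibration is good to about 2 mm. A picture is of the moment at which its call begins.
- ticket.close_job(): hands the job in; it is judged then, once.
The state is a dict: "time": time; "joint_positions": joint angles; "joint_vel": joint speeds; "joint_torque": joint torques, N m; "ee_pos": TCP position; "eef_rot": TCP orientation; "ft_force": force on the tool from outside, world axes, zero at the start; "torque": the same for the moment, N m; "width": finger opening in m; "grip_force": force on a finger pad.
Only numpy, scipy, OpenCV 4.12 (cv2) and the standard library are available. Lean on these libraries where they do the work, as an engineer would, in place of code of your own. Each camera call takes 0.05 s, during which the arm holds its last target. There are 200 camera calls.

TASK

Push the filter cassette that sticks out of the galvanised filter box fully home in its guides, then swing the box's door shut and press on it, by feel, until its sprung latch snaps in behind the keeper and holds it. Do not slam the door, never press on anything harder than 25 newtons, and leave everything else on the bench where it is.

Things in the scene. Friction and masses are not known exactly. Their poses are not given: they have to be found in the camera images.
- filter_box: Fixed galvanised filter box, 230 mm deep (its x) x 220 wide (y) x 180 high, a plugged 125 mm duct spigot 42 mm out on each side (+y, -y). Origin: centre of its underside, on the table. Front face: plane x = -115 mm, with the open doorway, 140 mm wide, z 14 to 166 mm; +x points into the box, z up.
- cassette: Loose metal-mesh filter cassette, 200 mm long x 25 thick x 148 high, about 0.45 kg, on edge in the guide channel on the box's centre line (y = 0), sticking out 40 to 90 mm too far. Origin: centre of its underside, 14 mm above the table; its x is parallel to the box's. It slides to the box's +x against 2 to 5 N; home (stopped by the rear seal) its origin is at x = +5 mm in the box's frame.
- cassette_pull (a point): Point on the outer face of the cassette's steel pull strap (20 mm wide, 81 to 160 mm above the table), 142 mm above the table, 128 mm in front (-x) of the cassette's origin. Home, it is at x = -123 mm in the box's frame, 8 mm outside the front face: a fingertip pointing down in front of it, 130 to 140 mm above the table, pushes it home with the gripper's body above the box's top.
- door (a joint): Angle of the box's door about its upright hinge (rad): 0 shut, positive open; starts at 1.25 to 1.6, goes to 2.1. Latched it rests within 0.031 of 0, as the keeper is set. It stays where it is left (light hinge friction). A steel pan 204 mm wide, 22 deep, from 8 to 172 mm above the table, 0.4 kg.
- door_hinge (a point): Top of the hinge axis, in the plane of the door's outer face, 172 mm above the table; at x = -148, y = +112 mm in the box's frame. Its axes turn with the door: the door runs along its -y (free edge at -210 mm) and +x points from the outer to the inner face; door shut, it is parallel to the box's frame. A bar handle stands 35 mm off the outer face at y = -150 mm, 30 to 102 mm above the table.
- door_push (a point): Clear spot on the door's outer face, 175 mm from the hinge axis, 153 mm above the table, above the handle; axes as door_hinge: push along +x. Latching takes 9 to 19 N here: a foam gasket pushes back from 9 mm before angle 0 (0.5 N per mm) and reopens an unlatched door; the push falls off at the snap, and 2 to 3 mm beyond it the door meets a hard rubber buffer.
- latch_bolt (a joint): Bevelled brass latch bolt, 9 mm out of the free edge, 90 mm above the table: 0 fully out, grows as it is pushed in (m). Shutting the door, from 14 mm before the snap the lip of the keeper (a slotted angle on the box's side) pushes it in by 7 mm; then it springs back to 0 behind the lip. The keeper's setting is not given: the snap comes within 6 mm either side of door angle 0, at the free edge.
- spray_can: Bystander: can, 54 mm across, 150 high, standing in front of the box, just outside the door's sweep.
- magnet_square: Bystander: grey welding magnet, triangular, 100 x 16 x 100 mm.
- chipping_hammer: Bystander: hammer with wooden handle, 270 mm long.
- wire_brush: Bystander: brush, 240 mm long.
- screwdriver: Bystander: screwdriver, 190 mm long, lying on top of the filter box towards its back.
- angle_offcut: Bystander: angle-iron offcut, 130 x 40 x 40 mm.
- tube_offcut: Bystander: square-tube offcut, 90 x 40 x 40 mm.
- old_cassette: Bystander: a used, dark filter cassette of the same size, lying flat on the table; it stays there.
There are look-alikes about, which are no part of the job. Leave any green or purple look-alike of the cassette alone.

How it is judged:
By the outcome, as a careful person would: the job done as asked, in the order asked, and still so for the second after the job is handed in, with the robot touching nothing.
It also fails if it takes over 48 s, if anything falls off the work surface, if the arm or the gripper's body presses on something with over 40 N, if the wrist force passes 120 N, or if a joint passes its speed limit or range.

## Working session

There is one attempt and no reset: what is moved stays moved. The work goes in short steps, Python scripts to look and compute and a shell command to move; the robot and the scene stay as the last step left them, time stands still between calls to the robot, and variables do not carry over. Pictures are saved under pics/ and viewed, at most 10 in all, crops included, and the job is handed in when it is done.

```bash
ls; mkdir -p pics; cat > h.py <<'E'
import numpy as np, cv2
from bench import monitor, cams, ticket, r
def shot(n):
    c=cams.camera(n); return c
def pts(c):
    h,w=c["z_map"].shape; f=h/2/np.tan(np.radians(c["vfov"])/2)
    v,u=np.mgrid[:h,:w]; z=c["z_map"]
    P=np.stack([(u-c["cx"])/f*z,-(v-c["cy"])/f*z,-z,np.ones_like(z)],-1)
    W=(P@np.array(c["T"]).T)[...,:3]; W[z==0]=np.nan
    return W
E
python3 - <<'E'
from h import *
import pickle
d={}
for n in("side","top"):
    c=shot(n); d[n]=c; cv2.imwrite(f"pics/{n}0.png",c["pixels"]); print({k:v for k,v in c.items() if k not in("pixels","z_map")})
pickle.dump(d,open("d0.pkl","wb"))
print(monitor.read_state(), r.tcp_to_grasp)
E
```

```text
pics
{'vfov': 47.26523572237494, 'cx': 315.65205743749635, 'cy': 242.99027774209367, 'T': array([[ 0.88075705,  0.36565953, -0.30093211,  0.02636084],
       [-0.47353738,  0.68729336, -0.55080867, -0.93315271],
       [ 0.0054202 ,  0.62763122,  0.77849192,  1.3919304 ],
       [ 0.        ,  0.        ,  0.        ,  1.        ]])}
{'vfov': 51.63373928643285, 'cx': 321.1960820880523, 'cy': 239.33645320992386, 'T': array([[-1.07164853e-02,  9.96122066e-01, -8.73268966e-02,
         4.03753941e-01],
       [-9.99941989e-01, -1.05808508e-02,  2.01592697e-03,
        -1.54509304e-02],
       [ 1.08411647e-03,  8.73434344e-02,  9.96177669e-01,
         1.29431985e+00],
       [ 0.00000000e+00,  0.00000000e+00,  0.00000000e+00,
         1.00000000e+00]])}
{'time': 0.1, 'joint_positions': array([ 1.10040421,  0.33284914, -0.06472863,  1.46084028,  0.02162592,
        1.34988509, -0.08848557]), 'joint_vel': array([-7.06940806e-04, -4.45318705e-05,  1.25310588e-03, -1.96495628e-03,
       -2.80972824e-04,  2.84001940e-04, -1.17806281e-03]), 'joint_torque': array([ 9.22962354e-04, -6.24545002e+01,  2.36962165e-02, -3.90716636e+01,
       -6.16976456e-02,  3.65798268e-02,  2.01909921e-05]), 'ee_pos': array([ 0.27046993, -0.56307312,  0.22181644]), 'eef_rot': array([ 9.75032276e-01,  2.22062262e-01, -1.77489179e-04, -6.17624296e-04]), 'ft_force': array([-0.55161236, -0.10321583,  0.09671839]), 'torque': array([-0.01061848,  0.03484473, -0.02231606]), 'grip_force': 0.0, 'width': 0.08687472159711207} 0.0187
```

View pics/top0.png

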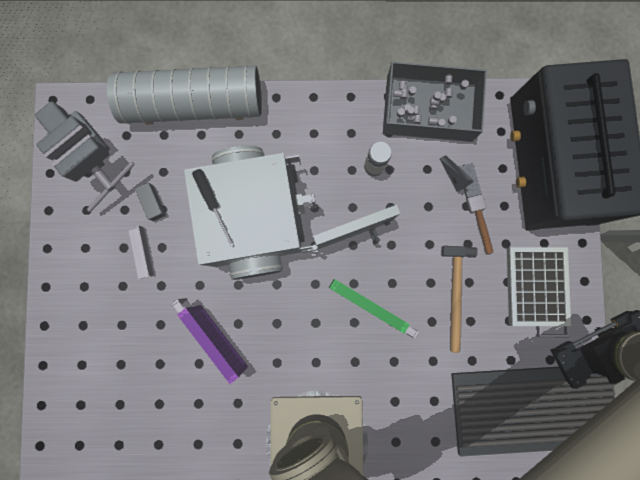

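View pics/side0.png

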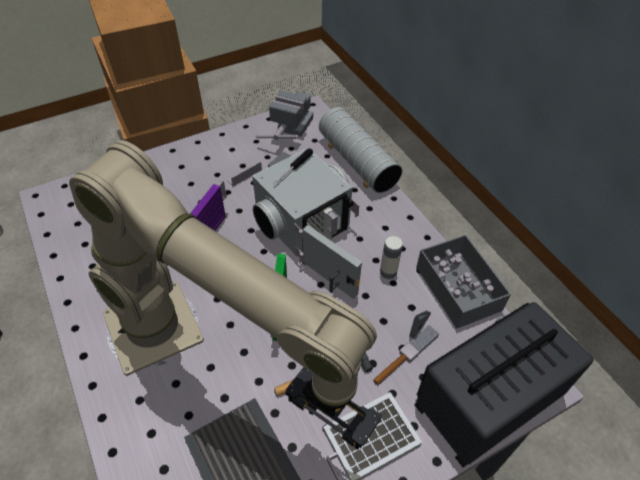

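The top view shows the box at about (245,210), with its front facing right (world -y). The hinge is at (308,250), the open door runs to (398,210), the cassette strap is at (308,198) and the can is at (378,155). Next I measure these.

```bash
python3 - <<'E'
from h import *
import pickle
d=pickle.load(open("d0.pkl","rb"))
W=pts(d["top"]); z=W[...,2]
def roi(u0,u1,v0,v1):
    m=np.zeros(z.shape,bool); m[v0:v1,u0:u1]=1; return m
m=roi(170,315,140,275)&(abs(z-.18)<.006)
n,l,s,_=cv2.connectedComponentsWithStats(m.astype(np.uint8)); k=1+s[1:,4].argmax(); 
mm=l==k
print("boxtop z",np.median(z[mm]),mm.sum()); R=cv2.minAreaRect(W[mm][:,:2].astype(np.float32)*1000);print(R)
# side view
Ws=pts(d["side"]); zs=Ws[...,2]
ms=np.zeros(zs.shape,bool); ms[140:260,240:365]=1; ms&=abs(zs-.18)<.006
n,l,s,_=cv2.connectedComponentsWithStats(ms.astype(np.uint8)); k=1+s[1:,4].argmax()
print("side z",np.median(zs[l==k]),cv2.minAreaRect(Ws[l==k][:,:2].astype(np.float32)*1000))
# door top
m=roi(300,405,195,262)&(abs(z-.172)<.008)
n,l,s,_=cv2.connectedComponentsWithStats(m.astype(np.uint8))
for k in range(1,n):
    if s[k,4]>10: print("door?",s[k],np.median(z[l==k]),cv2.minAreaRect(W[l==k][:,:2].astype(np.float32)*1000), cv2.boxPoints(cv2.minAreaRect(W[l==k][:,:2].astype(np.float32)*1000)).tolist())
# strap
m=roi(288,325,150,250)&(z>.1)&(z<.172)
for v,u in zip(*np.where(m)): 
    if v%3==0: print(u,v,np.round(W[v,u]*1000).astype(int),end=";")
m=roi(360,400,135,185)&(z>.12)
print("\ncan",np.median(W[m],0),W[m].min(0),W[m].max(0))
E
```

```text
boxtop z 0.1797153611826603 9372
((576.1671142578125, 157.8036651611328), (220.86660766601562, 241.64634704589844), 9.169083595275879)
side z 0.17977398034174485 ((574.5341796875, 161.8114471435547), (227.99989318847656, 247.63607788085938), 8.95983600616455)
door? [314 205  86  42 878] 0.17190940725472992 ((534.890380859375, -97.91271209716797), (23.883831024169922, 205.86221313476562), 20.540760040283203) [[487.5918884277344, -5.715776443481445], [559.8235473632812, -198.48985290527344], [582.1888427734375, -190.10964965820312], [509.95721435546875, 2.6644287109375]]
door? [300 222   3  15  25] 0.17396918611985845 ((526.0936279296875, 27.943208694458008), (4.804440021514893, 31.67945671081543), 89.09156799316406) [[510.2178039550781, 25.792421340942383], [541.8932495117188, 25.290159225463867], [541.969482421875, 30.093996047973633], [510.29400634765625, 30.59625816345215]]
290 156 [708  55 125];291 156 [708  53 124];292 156 [708  50 126];293 156 [708  48 126];294 156 [709  45 122];295 156 [707  43 128];296 156 [708  41 125];297 156 [708  38 125];298 156 [707  36 129];299 156 [707 
[... 3211 characters left out ...]
   1 164];314 246 [488  -1 161];315 246 [488  -3 160];316 246 [488  -6 165];317 246 [490  -8 128];318 246 [491 -10 116];319 246 [492 -12 102];290 249 [481  54 166];291 249 [482  52 160];292 249 [482  49 160];293 249 [483  48 146];294 249 [483  45 147];295 249 [483  43 144];296 249 [483  41 138];297 249 [484  39 129];298 249 [484  37 125];299 249 [481  33 161];300 249 [482  31 153];301 249 [483  29 144];302 249 [483  27 141];303 249 [483  25 136];304 249 [483  23 130];313 249 [481   1 162];314 249 [481  -1 164];315 249 [481  -3 159];316 249 [481  -6 164];317 249 [483  -8 138];
can [ 0.70578832 -0.15803975  0.14920582] [ 0.68237521 -0.18545005  0.12029514] [ 0.7342895  -0.13247146  0.1561637 ]
```

```bash
python3 - <<'E'
from h import *
import pickle
d=pickle.load(open("d0.pkl","rb"))
for n,(u0,u1,v0,v1) in {"top":(170,315,140,275),"side":(240,365,140,260)}.items():
    W=pts(d[n]); z=W[...,2]; m=np.zeros(z.shape,bool); m[v0:v1,u0:u1]=1; m&=abs(z-.18)<.0045
    k,l,s,_=cv2.connectedComponentsWithStats(cv2.morphologyEx(m.astype(np.uint8),cv2.MORPH_OPEN,np.ones((5,5)))); m=l==1+s[1:,4].argmax()
    P=W[m][:,:2]
    best=None
    for a in np.radians(np.arange(95,104,.05)):
        ex=np.array([np.cos(a),np.sin(a)]); ey=np.array([-ex[1],ex[0]])
        X=P@ex;Y=P@ey; A=(X.max()-X.min())*(Y.max()-Y.min())
        if best is None or A<best[0]: best=(A,a)
    a=best[1]; ex=np.array([np.cos(a),np.sin(a)]); ey=np.array([-ex[1],ex[0]]); X=P@ex;Y=P@ey
    bx=[np.quantile(X,q) for q in(.003,.997)]; by=[np.quantile(Y,q) for q in(.003,.997)]
    print(n,np.degrees(a),np.ptp(bx),np.ptp(by),bx,by,"centre",ex*np.mean(bx)+ey*np.mean(by))
    c=ex*np.mean(bx)+ey*np.mean(by)
    hist,e=np.histogram(X,bins=np.arange(X.min()-.002,X.max()+.004,.003)); print(hist)
    # door
W=pts(d["top"]);z=W[...,2];m=np.zeros(z.shape,bool);m[195:262,300:405]=1;m&=abs(z-.172)<.006
Q=W[m][:,:2]-c; D=np.c_[Q@ex,Q@ey]; D=D[D[:,0]<-.155]
t=cv2.fitLine(D.astype(np.float32),cv2.DIST_HUBER,0,.01,.01).ravel(); print("door line box frame",t)
m=np.zeros(z.shape,bool);m[188:206,290:320]=1;m&=abs(z-.16)<.006
Q=W[m][:,:2]-c; D=np.c_[Q@ex,Q@ey]; D=D[D[:,0]<-.12];print("strap",D.min(0),D.max(0),np.median(D,0))
B=lambda p:c+ex*p[0]+ey*p[1]
print("hinge",B((-.148,.112)),"pull home",B((-.123,0)),"ex",ex,"ey",ey)
E
```

```text
top 99.74999999999973 0.17905544097320203 0.21672106636433136 [np.float64(-0.051806695200533305), np.float64(0.12724874577266873)] [np.float64(-0.7032714105308213), np.float64(-0.48655034416648996)] centre [0.57992998 0.13792405]
[  3  30  73  83  89  97 101 105 103 102  99 109 107 107 108  96  79  85
 108 110 109  94 102 117 122 111 114 107 104 108 121 120 115 110 117 111
 115 111 110 117 109  91  89 104 104 116 118 118 115 119 119 113  96  88
  75  61  58  42  39  26  26  22   6]
side 95.0 0.058029125289825054 0.0347543346746762 [np.float64(0.08375520404165442), np.float64(0.14178432933147947)] [np.float64(-0.5266406598614493), np.float64(-0.49188632518677305)] centre [0.49749706 0.15672588]
[1 3 4 7 8 6 9 7 7 5 1 1 0 4 4 4 5 2 6 3 2]
door line box frame [ 0.9662751   0.25751197 -0.2571251  -0.01511482]
strap [-0.16737447 -0.1001394 ] [-0.12592912 -0.07442481] [-0.1436246  -0.08813964]
hinge [ 0.3988223  -0.00047238] pull home [0.50821721 0.03419393] ex [-0.08715574  0.9961947 ] ey [-0.9961947  -0.08715574]
```

```bash
cat >> h.py <<'E'
def cast(c,u,v,h):
    H=c["z_map"].shape[0]; f=H/2/np.tan(np.radians(c["vfov"])/2); T=np.array(c["T"])
    D=np.stack([(u-c["cx"])/f,-(v-c["cy"])/f,-np.ones_like(u,float)],-1)@T[:3,:3].T
    return T[:3,3]+D*((h-T[2,3])/D[...,2])[...,None]
E
python3 - <<'E'
from h import *
import pickle
d=pickle.load(open("d0.pkl","rb"))
for n,(u0,u1,v0,v1) in {"top":(170,315,140,275),"side":(245,365,145,240)}.items():
    W=pts(d[n]); z=W[...,2]; m=np.zeros(z.shape,np.uint8); m[v0:v1,u0:u1]=1; m&=(abs(z-.181)<.008)|(z>.185)
    m=cv2.morphologyEx(m,cv2.MORPH_CLOSE,np.ones((5,5)));m=cv2.morphologyEx(m,cv2.MORPH_OPEN,np.ones((15,15)))
    C=max(cv2.findContours(m,0,cv2.CHAIN_APPROX_NONE)[0],key=cv2.contourArea)
    A=cv2.approxPolyDP(C,8,True)[:,0].astype(float); print(n,A.tolist())
    P=cast(d[n],A[:,0],A[:,1],.18); print(np.round(P*1000,1).tolist())
    C=C[:,0].astype(float); P=cast(d[n],C[:,0],C[:,1],.18)[:,:2]
    # edges: per-edge line fits in frame yaw ~99.2
    a=np.radians(99.1)
    for it in range(3):
        ex=np.array([np.cos(a),np.sin(a)]); ey=np.array([-ex[1],ex[0]]); X=P@ex;Y=P@ey
        x0,x1=np.quantile(X,[.08,.92]);y0,y1=np.quantile(Y,[.08,.92]); out=[];an=[]
        for (S,O,e,lo,hi,sw) in((X,Y,x0,y0,y1,0),(X,Y,x1,y0,y1,0),(Y,X,y0,x0,x1,1),(Y,X,y1,x0,x1,1)):
            k=(abs(S-e)<.015)&(O>lo+.02)&(O<hi-.02)
            p=np.polyfit(O[k],S[k],1); r=abs(S[k]-np.polyval(p,O[k])); p=np.polyfit(O[k][r<.003],S[k][r<.003],1)
            out.append(np.polyval(p,(lo+hi)/2)); an.append((1 if sw else -1)*p[0])
        a+=np.median(an)
    c=ex*np.mean(out[:2])+ey*np.mean(out[2:])
    print(n,np.degrees(a),np.degrees(an),"size",out[1]-out[0],out[3]-out[2],"c",c)
E
```

```text
top [[283.0, 155.0], [186.0, 169.0], [198.0, 262.0], [297.0, 247.0]]
[[696.1, 67.6, 180.0], [665.9, 289.1, 180.0], [453.3, 259.4, 180.0], [484.7, 37.0, 180.0]]
top 99.02487813765197 [-1.01787823  0.09843111 -0.09843112  0.11926506] size 0.23805882312959364 0.21803121766239636 c [0.5756306  0.15779222]
side [[261.0, 170.0], [261.0, 185.0], [291.0, 216.0], [345.0, 195.0], [345.0, 181.0], [313.0, 152.0]]
[[482.6, 268.2, 180.0], [454.6, 207.3, 180.0], [479.0, 48.8, 180.0], [663.2, 48.1, 180.0], [693.6, 100.4, 180.0], [668.5, 265.7, 180.0]]
side 98.1558917190946 [ 0.06106724 -0.20839198  0.53011356 -0.25206388] size 0.2416723628921897 0.2198309363008356 c [0.57374539 0.15870677]
```

```bash
python3 -m crank '{"steps":[[[0.56,0.9,0.07],[0,0,0.61]],[[0.56,0.9,0.07],[0,0,0.61]],[[0.56,0.9,0.07],[0,0,0.61]],[[0.56,0.9,0.07],[0,0,0.61]],[[0.56,0.9,0.07],[0,0,0.61]],[[0.56,0.9,0.07],[0,0,0.61]],[[0.56,0.9,0.07],[0,0,0.61]],[[0.56,0.9,0.07],[0,0,0.61]]]}' 0 10
python3 -m crank '{"steps":[[[0.56,0.9,0.07],[0,0,0.61]],[[0.56,0.9,0.07],[0,0,0.61]],[[0.56,0.9,0.07],[0,0,0.61]],[[0.56,0.9,0.07],[0,0,0.61]],[[0.56,0.9,0.07],[0,0,0.61]],[[0.56,0.9,0.07],[0,0,0.61]],[[0.56,0.9,0.07],[0,0,0.61]],[[0.56,0.9,0.07],[0,0,0.61]]]}'
python3 -m crank '{"steps":[[[0.56,0.9,0.07],[0,0,0.61]],[[0.56,0.9,0.07],[0,0,0.61]],[[0.56,0.9,0.07],[0,0,0.61]],[[0.56,0.9,0.07],[0,0,0.61]],[[0.56,0.9,0.07],[0,0,0.61]],[[0.56,0.9,0.07],[0,0,0.61]],[[0.56,0.9,0.07],[0,0,0.61]],[[0.56,0.9,0.07],[0,0,0.61]],[[0,0,0],[0,0,0]]]}'
```

```text
time: 0.77
ee_pos: [0.3837, -0.3813, 0.2367]
eef_rot: [0.905, 0.425, 0.0, 0.0]
ft_force: [0.5, -0.4, 0.7]
width: 0.0416
grip_force: 0.0
time: 1.43
ee_pos: [0.4955, -0.201, 0.2508]
eef_rot: [0.795, 0.607, 0.0, 0.0]
ft_force: [0.4, -0.4, -0.1]
width: 0.0008
grip_force: 0.0
time: 2.18
ee_pos: [0.6079, -0.016, 0.2647]
eef_rot: [0.646, 0.764, 0.002, -0.001]
ft_force: [0.1, 1.0, -0.1]
width: 0.0006
grip_force: 0.0
```

```bash
python3 -m crank '{"steps":[[[-0.16,-0.4,0],[0,0,0]],[[0,0,-0.9],[0,0,0]],[[0,0,-0.9],[0,0,0]],[[0,0,-0.9],[0,0,0]],[[0,0,-0.9],[0,0,0]],[[0,0,-0.8],[0,0,0]],[[0,0,-0.8],[0,0,0]],[[0,0,0],[0,0,0]]]}'
python3 - <<'E'
from h import *
c=shot("top"); cv2.imwrite("pics/t1.png",cv2.resize(c["pixels"][130:290,220:430],None,fx=3,fy=3))
E
```

```text
time: 2.85
ee_pos: [0.5999, -0.0345, 0.1306]
eef_rot: [0.651, 0.759, -0.002, -0.002]
ft_force: [-0.6, -1.4, -0.5]
width: 0.0008
grip_force: 0.0
```

View pics/t1.png

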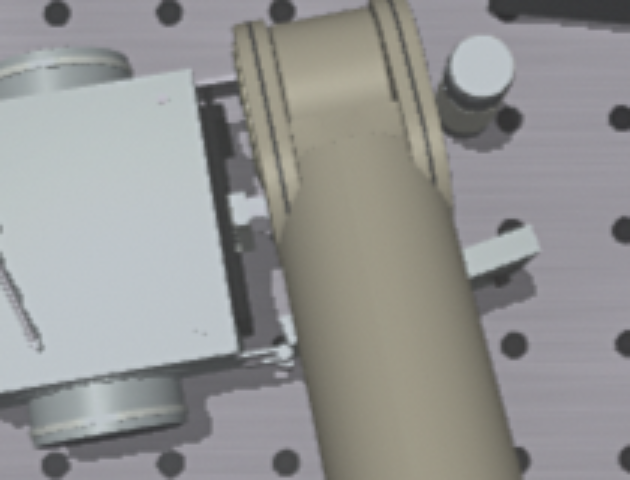

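The arm hides the strap, but the box front edge and the door agree with my estimates. I'll push along box +x by feel.

```bash
python3 -m crank '{"steps":[[[0,0.25,0.1],[0,0,0]],[[0,0.25,0.1],[0,0,0]],[[-0.03,0.2,0],[0,0,0]],[[-0.03,0.2,0],[0,0,0]],[[-0.02,0.12,0],[0,0,0]]]}'
python3 -m crank '{"steps":[[[-0.02,0.12,0],[0,0,0]],[[-0.02,0.12,0],[0,0,0]],[[-0.02,0.12,0],[0,0,0]]]}'
python3 -m crank '{"steps":[[[-0.02,0.12,0],[0,0,0]],[[-0.02,0.12,0],[0,0,0]],[[-0.02,0.12,0],[0,0,0]]]}'
```

```text
time: 3.32
ee_pos: [0.6013, -0.0079, 0.1409]
eef_rot: [0.65, 0.76, 0.0, 0.001]
ft_force: [1.2, -4.8, 3.1]
width: 0.0005
grip_force: 2.4
time: 3.57
ee_pos: [0.5993, 0.0006, 0.1399]
eef_rot: [0.651, 0.759, -0.0, 0.001]
ft_force: [2.1, -5.0, 3.3]
width: 0.0003
grip_force: 2.4
time: 3.82
ee_pos: [0.5976, 0.0102, 0.1395]
eef_rot: [0.65, 0.76, -0.0, 0.0]
ft_force: [0.5, -4.9, 3.7]
width: 0.0005
grip_force: 2.4
```

```bash
python3 -m crank '{"steps":[[[-0.02,0.12,0],[0,0,0]],[[-0.02,0.12,0],[0,0,0]],[[-0.02,0.12,0],[0,0,0]],[[-0.02,0.12,0],[0,0,0]]]}'
python3 -m crank '{"steps":[[[-0.01,0.08,0],[0,0,0]],[[-0.01,0.06,0],[0,0,0]],[[-0.01,0.05,0],[0,0,0]]]}'
```

```text
time: 4.15
ee_pos: [0.5956, 0.0224, 0.1395]
eef_rot: [0.65, 0.76, 0.0, -0.0]
ft_force: [0.7, -4.5, 3.7]
width: 0.0006
grip_force: 2.4
time: 4.4
ee_pos: [0.5948, 0.027, 0.1395]
eef_rot: [0.65, 0.76, 0.0, 0.0]
ft_force: [0.5, -6.1, 3.5]
width: 0.0006
grip_force: 2.4
```

```bash
python3 -m crank '{"steps":[[[-0.01,0.05,0],[0,0,0]],[[0,0,0],[0,0,0]]]}'
```

```text
time: 4.57
ee_pos: [0.5946, 0.0285, 0.1396]
eef_rot: [0.65, 0.76, 0.0, -0.0]
ft_force: [1.2, -3.2, 2.2]
width: 0.0002
grip_force: 1.7
```

```bash
for i in 1; do python3 -m crank '{"steps":[[[-0.01,0.05,0],[0,0,0]],[[-0.01,0.05,0],[0,0,0]]]}'; done
python3 -m crank '{"steps":[[[-0.01,0.05,0],[0,0,0]]]}'
```

```text
time: 4.73
ee_pos: [0.5941, 0.0305, 0.1395]
eef_rot: [0.651, 0.76, -0.0, 0.0]
ft_force: [1.9, -4.8, 3.5]
width: 0.0006
grip_force: 2.3
time: 4.82
ee_pos: [0.5939, 0.0313, 0.1395]
eef_rot: [0.651, 0.759, -0.0, 0.0]
ft_force: [2.7, -8.1, 2.2]
width: 0.0005
grip_force: 4.5
```

```bash
python3 -m crank '{"steps":[[[-0.01,0.05,0],[0,0,0]]]}'
```

```text
time: 4.9
ee_pos: [0.5939, 0.0314, 0.1396]
eef_rot: [0.651, 0.759, -0.001, 0.001]
ft_force: [2.5, -12.4, 3.5]
width: 0.0002
grip_force: 6.3
```

```bash
python3 -m crank '{"steps":[[[0.03,-0.2,0],[0,0,0]],[[0.08,-0.5,0],[0,0,0]],[[0.08,-0.5,0],[0,0,0]],[[0,0,0.9],[0,0,0]],[[0,0,0.9],[0,0,0]],[[0,0,0.9],[0,0,0]],[[0,0,0.9],[0,0,0]],[[0,0,0.9],[0,0,0]]]}'
python3 -m crank '{"steps":[[[-0.34,-0.7,0.02],[0,0,-1]],[[-0.34,-0.7,0.02],[0,0,-1]],[[-0.34,-0.7,0.02],[0,0,-1]],[[-0.34,-0.7,0.02],[0,0,-1]],[[-0.34,-0.7,0.02],[0,0,-1]],[[-0.34,-0.7,0.02],[0,0,-1]],[[-0.34,-0.7,0.02],[0,0,-1]],[[-0.34,-0.7,0.02],[0,0,-1]]]}'
python3 -m crank '{"steps":[[[-0.34,-0.7,0.02],[0,0,-1]],[[-0.34,-0.7,0.02],[0,0,-1]],[[0,0,0],[0,0,-1]],[[0,0,0],[0,0,-1]],[[0,0,0],[0,0,-1]],[[0,0,0],[0,0,-1]],[[0,0,0],[0,0,-1]],[[0,0,0],[0,0,-0.7]],[[0,0,0],[0,0,0]]]}'
python3 - <<'E'
from h import *
import pickle
d={n:shot(n) for n in("side","top")}; pickle.dump(d,open("d1.pkl","wb"))
a=cv2.resize(d["top"]["pixels"][130:290,220:430],(640,488)); 
cv2.imwrite("pics/t2.png",a)
cv2.imwrite("pics/s2.png",cv2.resize(d["side"]["pixels"][130:310,240:420],(600,600)))
E
```

```text
time: 5.57
ee_pos: [0.5982, 0.0023, 0.2529]
eef_rot: [0.651, 0.759, 0.0, -0.0]
ft_force: [-0.3, 0.6, 0.3]
width: 0.0005
grip_force: 0.0
time: 6.23
ee_pos: [0.5297, -0.1384, 0.2558]
eef_rot: [0.872, 0.489, 0.0, -0.0]
ft_force: [0.7, 0.5, -0.5]
width: 0.0006
grip_force: 0.0
time: 6.98
ee_pos: [0.5131, -0.1724, 0.2568]
eef_rot: [0.985, 0.175, -0.0, -0.0]
ft_force: [-0.1, 0.1, -0.1]
width: 0.0008
grip_force: 0.0
```

View pics/t2.png

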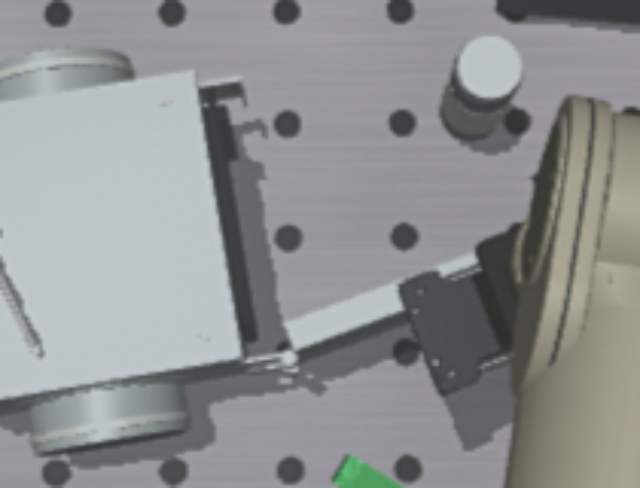

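View pics/s2.png

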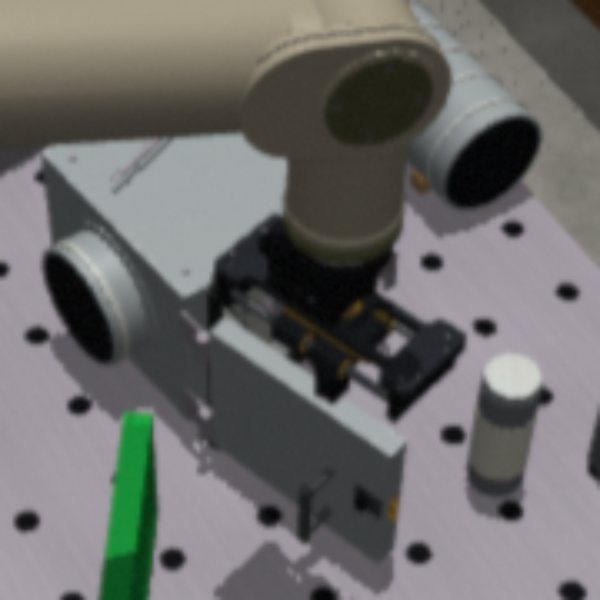

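The strap is now back inside the doorway and the door hasn't moved (top crop, (290,355) to (480,260)). I'll lower the fingers in front of its outer face.

```bash
python3 -m crank '{"steps":[[[0,0,-0.9],[0,0,0]],[[0,0,-0.9],[0,0,0]],[[0,0,-0.9],[0,0,0]],[[0,0,-0.9],[0,0,0]],[[0,0,-0.85],[0,0,0]],[[0,0,0],[0,0,0]]]}'
python3 -m crank '{"steps":[[[0.24,0.09,0],[0,0,0]],[[0.24,0.09,0],[0,0,0]],[[0.12,0.05,0],[0,0,0]],[[0.08,0.03,0],[0,0,0]]]}'
python3 -m crank '{"steps":[[[0.08,0.03,0],[0,0,0]],[[0.08,0.03,0],[0,0,0]],[[0.08,0.03,0],[0,0,0]]]}'
```

```text
time: 7.58
ee_pos: [0.5109, -0.1715, 0.1417]
eef_rot: [0.984, 0.178, -0.003, -0.002]
ft_force: [-2.0, -0.3, 0.3]
width: 0.0003
grip_force: 0.0
time: 7.92
ee_pos: [0.5319, -0.165, 0.1472]
eef_rot: [0.984, 0.177, 0.001, 0.0]
ft_force: [-0.9, -0.5, -0.7]
width: 0.0003
grip_force: 0.0
time: 8.17
ee_pos: [0.5366, -0.1632, 0.1461]
eef_rot: [0.984, 0.177, 0.0, 0.0]
ft_force: [-0.5, -0.7, -0.3]
width: 0.0007
grip_force: 0.2
```

```bash
python3 - <<'E'
import numpy as np
h=np.array([486.5,-.2]); p=np.array([537.,-163.2])
d=p-h; c=lambda a:h+np.array([np.cos(a)*d[0]-np.sin(a)*d[1],np.sin(a)*d[0]+np.cos(a)*d[1]])
A=[0,4,8,12,16,20,24,28,32,36,40,44,48,52,56,60,62,64,66,68,70,72,74,76,78]
for a,b in zip(A,A[1:]): print(b,np.round((c(np.radians(b))-c(np.radians(a)))/25,2),np.round(c(np.radians(b)),1))
E
```

```text
4 [0.45 0.16] [ 548.2 -159.3]
8 [0.44 0.19] [ 559.2 -154.6]
12 [0.42 0.22] [ 569.8 -149.1]
16 [0.41 0.25] [ 580. -143.]
20 [0.39 0.27] [ 589.7 -136.1]
24 [0.37 0.3 ] [ 598.9 -128.6]
28 [0.35 0.33] [ 607.6 -120.4]
32 [0.32 0.35] [ 615.7 -111.7]
36 [0.3  0.37] [ 623.2 -102.4]
40 [0.27 0.39] [630.  -92.6]
44 [0.24 0.41] [636.1 -82.4]
48 [0.21 0.43] [641.4 -71.7]
52 [0.18 0.44] [646.  -60.8]
56 [0.15 0.45] [649.9 -49.5]
60 [0.12 0.46] [652.9 -38. ]
62 [0.05 0.23] [654.1 -32.1]
64 [0.04 0.23] [655.1 -26.3]
66 [0.03 0.24] [655.9 -20.4]
68 [0.02 0.24] [656.5 -14.4]
70 [0.02 0.24] [656.9  -8.5]
72 [0.01 0.24] [657.1  -2.5]
74 [-0.    0.24] [657.1   3.4]
76 [-0.01  0.24] [656.9   9.4]
78 [-0.02  0.24] [656.4  15.3]
```

```bash
python3 -m crank '{"steps":[[[0.22,0.08,0],[0,0,0.4]],[[0.23,0.08,0],[0,0,0.4]],[[0.22,0.09,0],[0,0,0.4]],[[0.22,0.1,0],[0,0,0.4]],[[0.42,0.22,0],[0,0,0.8]],[[0.41,0.25,0],[0,0,0.8]]]}'
python3 -m crank '{"steps":[[[0.39,0.27,0],[0,0,0.8]],[[0.37,0.3,0],[0,0,0.8]],[[0.35,0.33,0],[0,0,0.8]],[[0.32,0.35,0],[0,0,0.8]]]}'
python3 - <<'E'
from h import *
d={n:shot(n) for n in("side","top")}
cv2.imwrite("pics/3.png",np.hstack([cv2.resize(d["top"]["pixels"][130:290,240:400],(400,400)),cv2.resize(d["side"]["pixels"][130:290,250:410],(400,400))]))
E
```

```text
time: 8.67
ee_pos: [0.5796, -0.1432, 0.1459]
eef_rot: [0.95, 0.313, -0.0, 0.0]
ft_force: [0.5, -0.7, -0.2]
width: 0.0006
grip_force: 0.3
time: 9.0
ee_pos: [0.6156, -0.1115, 0.1459]
eef_rot: [0.897, 0.442, -0.0, 0.0]
ft_force: [-0.6, -0.6, -1.0]
width: 0.0006
grip_force: 0.3
```

View pics/3.png

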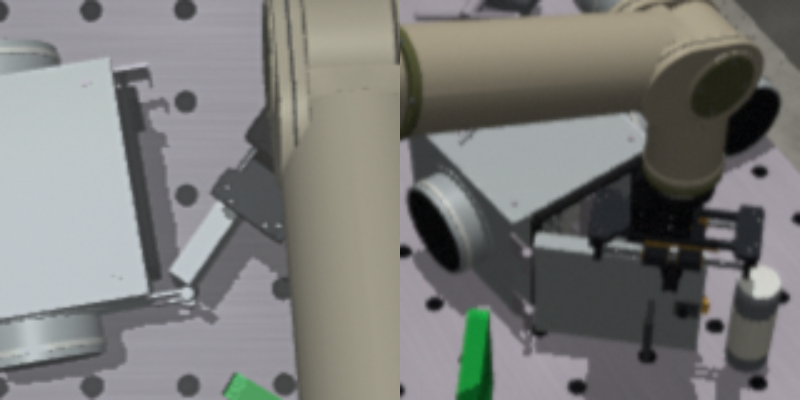

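The door is moving with the finger: its top edge now runs (175,275) to (235,195) in the left crop, and the can hasn't moved. I'll continue the swing.

```bash
python3 -m crank '{"steps":[[[0.3,0.37,0],[0,0,0.8]],[[0.27,0.39,0],[0,0,0.8]],[[0.24,0.41,0],[0,0,0.8]],[[0.21,0.43,0],[0,0,0.8]],[[0.09,0.22,0],[0,0,0.4]],[[0.09,0.22,0],[0,0,0.4]]]}'
python3 -m crank '{"steps":[[[0.08,0.22,0],[0,0,0.4]],[[0.07,0.23,0],[0,0,0.4]],[[0.06,0.23,0],[0,0,0.4]],[[0.06,0.23,0],[0,0,0.4]],[[0.05,0.23,0],[0,0,0.4]],[[0.04,0.23,0],[0,0,0.4]],[[0.03,0.24,0],[0,0,0.4]]]}'
python3 -m crank '{"steps":[[[0.01,0.12,0],[0,0,0.2]],[[0.01,0.12,0],[0,0,0.2]],[[0.01,0.12,0],[0,0,0.2]]]}'
```

```text
time: 9.6
ee_pos: [0.6449, -0.0606, 0.1458]
eef_rot: [0.807, 0.59, -0.0, 0.0]
ft_force: [-1.3, -0.6, 0.0]
width: 0.0004
grip_force: 0.3
time: 10.18
ee_pos: [0.655, -0.0196, 0.1458]
eef_rot: [0.728, 0.685, 0.0, 0.0]
ft_force: [0.5, -0.7, -0.1]
width: 0.0004
grip_force: 0.3
time: 10.43
ee_pos: [0.6557, -0.011, 0.1458]
eef_rot: [0.711, 0.704, 0.0, 0.0]
ft_force: [-0.2, -0.3, 0.3]
width: -0.0001
grip_force: 0.2
```

```bash
python3 -m crank '{"steps":[[[0,0.08,0],[0,0,0.13]],[[0,0.08,0],[0,0,0.13]],[[0,0.08,0],[0,0,0.13]],[[0,0.08,0],[0,0,0.13]]]}'
python3 -m crank '{"steps":[[[0,0.05,0],[0,0,0.08]],[[0,0.05,0],[0,0,0.08]],[[0,0.05,0],[0,0,0.08]]]}'
python3 -m crank '{"steps":[[[0,0.05,0],[0,0,0.08]],[[0,0.05,0],[0,0,0.08]]]}'
```

```text
time: 10.77
ee_pos: [0.6557, -0.0032, 0.1458]
eef_rot: [0.695, 0.719, 0.0, 0.0]
ft_force: [0.4, -0.6, 0.2]
width: 0.0005
grip_force: 0.2
time: 11.02
ee_pos: [0.6557, 0.0006, 0.1459]
eef_rot: [0.687, 0.726, 0.0, 0.0]
ft_force: [-0.3, -0.4, 0.5]
width: 0.0005
grip_force: 0.2
time: 11.18
ee_pos: [0.6557, 0.002, 0.1458]
eef_rot: [0.682, 0.731, -0.001, 0.001]
ft_force: [-0.2, -5.7, 1.5]
width: 0.0006
grip_force: 3.0
```

```bash
python3 -m crank '{"steps":[[[0,0.05,0],[0,0,0.08]],[[0,0.05,0],[0,0,0.08]]]}'
python3 -m crank '{"steps":[[[0,0.05,0],[0,0,0.08]]]}'
```

```text
time: 11.35
ee_pos: [0.6557, 0.0034, 0.1459]
eef_rot: [0.678, 0.735, -0.001, 0.001]
ft_force: [-0.5, -7.2, 1.1]
width: 0.0006
grip_force: 3.4
time: 11.43
ee_pos: [0.6557, 0.0044, 0.1458]
eef_rot: [0.675, 0.738, -0.001, 0.001]
ft_force: [-0.4, -7.0, 1.5]
width: 0.0006
grip_force: 3.6
```

```bash
python3 -m crank '{"steps":[[[0,0.05,0],[0,0,0.08]]]}'
python3 -m crank '{"steps":[[[0,0.05,0],[0,0,0.08]]]}'
```

```text
time: 11.52
ee_pos: [0.6557, 0.0055, 0.1459]
eef_rot: [0.673, 0.74, -0.001, 0.001]
ft_force: [-0.8, -7.6, 2.4]
width: 0.0005
grip_force: 3.8
time: 11.6
ee_pos: [0.6557, 0.0066, 0.1459]
eef_rot: [0.67, 0.742, -0.001, 0.001]
ft_force: [-1.7, -8.2, 1.7]
width: 0.0004
grip_force: 4.0
```

```bash
python3 -m crank '{"steps":[[[-0.01,0.05,0],[0,0,0.08]]]}'
python3 -m crank '{"steps":[[[0,0.05,0],[0,0,0.08]]]}'
```

```text
time: 11.68
ee_pos: [0.6556, 0.0077, 0.1459]
eef_rot: [0.668, 0.745, -0.001, 0.001]
ft_force: [1.4, -8.8, 0.9]
width: 0.0009
grip_force: 4.3
time: 11.77
ee_pos: [0.6556, 0.0087, 0.1459]
eef_rot: [0.665, 0.747, -0.001, 0.001]
ft_force: [-0.3, -9.6, 2.2]
width: 0.0006
grip_force: 4.8
```

```bash
python3 -m crank '{"steps":[[[-0.01,0.04,0],[0,0,0.07]]]}'
python3 -m crank '{"steps":[[[0,0.04,0],[0,0,0.07]]]}'
```

```text
time: 11.85
ee_pos: [0.6555, 0.0094, 0.1459]
eef_rot: [0.663, 0.749, -0.001, 0.001]
ft_force: [1.5, -9.8, 1.1]
width: 0.0005
grip_force: 5.1
time: 11.93
ee_pos: [0.6555, 0.01, 0.1459]
eef_rot: [0.661, 0.751, -0.001, 0.002]
ft_force: [-0.4, -11.5, 1.2]
width: 0.0001
grip_force: 5.4
```

```bash
python3 -m crank '{"steps":[[[-0.01,0.04,0],[0,0,0.07]]]}'
```

```text
time: 12.02
ee_pos: [0.6555, 0.0108, 0.1459]
eef_rot: [0.659, 0.753, -0.001, 0.002]
ft_force: [1.4, -11.0, 0.9]
width: 0.0003
grip_force: 5.7
```

```bash
python3 -m crank '{"steps":[[[0,0.04,0],[0,0,0.07]]]}'
```

```text
time: 12.1
ee_pos: [0.6555, 0.0114, 0.1459]
eef_rot: [0.656, 0.754, -0.002, 0.002]
ft_force: [1.1, -13.3, 0.8]
width: 0.0004
grip_force: 6.1
```

```bash
python3 -m crank '{"steps":[[[-0.01,0.04,0],[0,0,0.07]]]}'
```

```text
time: 12.18
ee_pos: [0.6554, 0.0125, 0.1459]
eef_rot: [0.654, 0.756, -0.001, 0.002]
ft_force: [1.8, -3.8, 0.0]
width: 0.0004
grip_force: 1.3
```

```bash
python3 -m crank '{"steps":[[[0,0.04,0],[0,0,0.05]]]}'
```

```text
time: 12.27
ee_pos: [0.655, 0.0152, 0.1458]
eef_rot: [0.652, 0.758, -0.001, 0.001]
ft_force: [-0.1, -5.5, 0.2]
width: 0.0005
grip_force: 2.8
```

```bash
python3 -m crank '{"steps":[[[0,0.03,0],[0,0,0.05]]]}'
```

```text
time: 12.35
ee_pos: [0.6551, 0.0155, 0.1459]
eef_rot: [0.65, 0.76, -0.001, 0.001]
ft_force: [1.1, -10.0, 1.1]
width: 0.0005
grip_force: 5.4
```

```bash
python3 -m crank '{"steps":[[[0,0.03,0],[0,0,0.05]]]}'
```

```text
time: 12.43
ee_pos: [0.6551, 0.0155, 0.1458]
eef_rot: [0.649, 0.761, -0.002, 0.002]
ft_force: [1.2, -11.3, 1.3]
width: 0.0003
grip_force: 6.0
```

The force fell from 13 N to 4 N at y = 12 mm, then rose against the buffer at 15.5 mm: that's the snap. I'll back off gently and look.

```bash
python3 -m crank '{"steps":[[[0,-0.06,0],[0,0,0]],[[0,-0.06,0],[0,0,0]],[[0.02,-0.15,0],[0,0,0]],[[0.05,-0.4,0],[0,0,0]],[[0.05,-0.6,0],[0,0,0]],[[0,-0.6,0],[0,0,0]],[[0,0,0.9],[0,0,0]],[[0,0,0.9],[0,0,0]],[[0,0,0.9],[0,0,0]],[[0,0,0.9],[0,0,0]]]}'
python3 -m crank '{"steps":[[[-0.6,-0.8,0],[0,0,-0.6]],[[-0.6,-0.8,0],[0,0,-0.6]],[[-0.6,-0.8,0],[0,0,-0.6]],[[-0.6,-0.8,0],[0,0,-0.6]],[[-0.6,-0.8,0],[0,0,-0.6]],[[-0.6,-0.8,0],[0,0,-0.6]],[[-0.6,-0.8,0],[0,0,-0.6]],[[-0.6,-0.8,0],[0,0,-0.6]],[[-0.6,-0.8,0],[0,0,-0.6]],[[-0.6,-0.8,0],[0,0,-0.6]]]}'
python3 -m crank '{"steps":[[[-0.5,-0.8,0],[0,0,-0.6]],[[-0.5,-0.8,0],[0,0,-0.6]],[[-0.5,-0.8,0],[0,0,-0.6]],[[-0.5,-0.8,0],[0,0,-0.6]],[[0,0,0],[0,0,0]],[[0,0,0],[0,0,0]]]}'
python3 - <<'E'
from h import *
d={n:shot(n) for n in("side","top")}
cv2.imwrite("pics/4.png",np.hstack([cv2.resize(d["top"]["pixels"][130:290,240:400],(400,400),interpolation=2),cv2.resize(d["side"]["pixels"][130:290,250:410],(400,400))]))
W=pts(d["top"]); z=W[...,2]; m=np.zeros(z.shape,bool); m[140:275,285:345]=1; m&=(abs(z-.172)<.0045)
k,l,s,_=cv2.connectedComponentsWithStats(m.astype(np.uint8)); i=1+s[1:,4].argmax()
D=W[l==i][:,:2]; print(cv2.boxPoints(cv2.minAreaRect((D*1000).astype(np.float32))))
t=cv2.fitLine(D.astype(np.float32),cv2.DIST_HUBER,0,.01,.01).ravel(); print(np.degrees(np.arctan2(t[1],t[0])))
E
```

```text
time: 13.27
ee_pos: [0.6574, -0.0293, 0.2368]
eef_rot: [0.648, 0.761, -0.0, -0.0]
ft_force: [1.4, 0.5, 0.2]
width: 0.0004
grip_force: 0.0
time: 14.1
ee_pos: [0.5062, -0.2297, 0.236]
eef_rot: [0.824, 0.567, 0.0, 0.0]
ft_force: [-0.3, 0.2, -0.3]
width: 0.0003
grip_force: 0.0
time: 14.6
ee_pos: [0.4563, -0.3096, 0.2358]
eef_rot: [0.879, 0.477, -0.0, 0.0]
ft_force: [0.7, -0.0, 0.1]
width: 0.0004
grip_force: 0.0
[[ 4.8813843e+02  3.8915154e+01]
 [ 4.9383533e+02 -4.7719955e-02]
 [ 6.9661670e+02  2.9601601e+01]
 [ 6.9091980e+02  6.8564476e+01]]
8.462546
```

View pics/4.png

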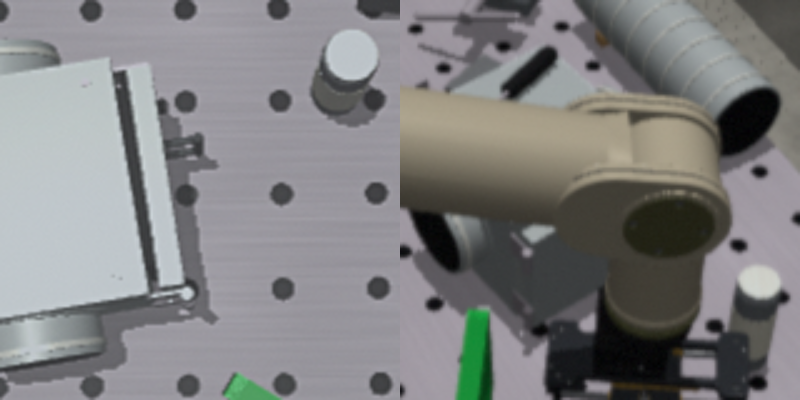

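The door lies flat and parallel to the box front (left crop, (140,65) to (175,285)). It has stayed there for 2 s with nothing touching it, and the can is still in place.

```bash
python3 -c "
from bench import ticket
print(ticket.close_job())"
```

```text
the job is handed in; nothing more can be done
None
```

The cassette is fully home and the door is shut and latched; the highest push I read was about 13 N, nothing else on the bench was touched, and I handed the job in at about 15 s of the 48 s allowed.

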